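Load the vacuum pan and count the batch

ROBOT

A 6-joint arm with a two-finger parallel gripper is mounted at the origin on the work surface. World frame = base frame: x ahead of the robot, y to its left, z up, the work surface at z = 0. Lengths are in m, angles in degrees, forces in N, time in s.
With the tool pointing down it reaches from about 0.25 to 0.725 m from the base axis. Payload 9.7 kg.
Tool frame: the origin (TCP) lies at the very end of the fingers, on their centre line; the grasp point (between the pads) lies 19 mm behind it; z points along the fingers, y is the line along which they close (so a half turn about z gives the same grasp; the last joint's range is limited). The gripper opens to 85 mm and grips with 20 to 120 N. Pads are 22 mm wide; open, the fingers measure 114 mm over their backs; the gripper's body (76 mm by 85 mm) begins 54 mm behind the grasp point. The pads swing forward as they close: fully open they stand 13 mm farther back than shut.
Start: joints at [75.917, 4.979, 10.078, 95.1, 0, 90], TCP at [0.134, 0.533, 0.231] pointing down, gripper open.
Joint ranges: [-179.16, 179.16], [-48.56, 103.87], [-65.8, 70.77], [-126.05, 130.52], [-82.76, 87.17], [-180, 180]. Speed limits (degrees/s): [127.2, 127.2, 147.25, 180, 180, 180].

INTERFACE

Orientations are given as [roll, pitch, yaw] about the fixed x, y, z axes, in that order (R = Rz(yaw) Ry(pitch) Rx(roll)).
In Python, from workcell import bot gives the robot as it stands.
- The arm moves only by the tool arm_command, never from a script. Its argument "series" is a list of rows, each a list of 4 numbers: the shift along the tool's x, y, z in m, then the turn about the tool's z in rad. A call has exactly 5 rows; each row is the pose to reach, as a shift and turn from the pose commanded when the call began, along the tool's axes at that moment; what a row does not reach only later rows make up. A row lasts 1/10 s, in which the tool goes at most 50 mm and 8.59 degrees, less where a joint would pass 70% of its speed; a pose out of reach is approached as far as the arm can. A call with a gripper value outside its range is refused whole. "hand" is the finger opening in m, from 0 to 0.0854, set as the call begins (left out, the last holds). The fingers move at their own pace and stop on an object; "grip_force" is the grip in N (left out, the last holds). Time passes only in rows, so rows that repeat a pose let the fingers close, or fill a call up. It gives the time, the measured TCP pose, the force, the opening and the grip force at its end, in the units of the state.
- bot.get_obs(): the state, without advancing time (a new reading comes with each control period).
- bot.camera(name): name is "side" or "top"; returns a dict with "color" (420x560x3 uint8, blue, green, red), "camera_matrix" (3x3 intrinsics, pixels), "dist_coeffs" ([k1, k2, p1, p2, k3] as OpenCV has them; the pictures are not rectified), "xyz" and "orientation" of the camera in the world. Camera axes: x right, y up, looking along -z (the intrinsics and any distortion apply to the point x, -y, -z); pixel columns grow to the right and rows downward; lengths in m; the calibration is good to about 2 mm. A picture is of the moment at which its call begins. There is no depth.
- bot.job_done(): hands the job in; it is judged then, once.
Trained networks look in the newest picture that a camera, given by its name, has taken for a name from the list of things; names that differ only in an ending like _2 or _b are one class to them, and where a whole thing is asked for, a point or a joint stands for the part that bears it (a point fixed in the world has none). Each returns a list of dicts, best first, with "confidence" (0 to 1); they miss things now and then, are a little off and sometimes report something else, mostly with a low value. They report only what shows in the picture. A call takes as long as a camera call.
- bot.find_in(camera, target): "location" ([column, row] in pixels, amid what is visible of it).
- bot.mark_of(camera, target): "location" ([column, row] in pixels: a listed point, or the origin of a listed thing).
The state is a dict: "time": time; "q": joint angles; "qd": joint speeds; "joint_efforts": joint torques, N m; "ee_pos": TCP position; "tcp_rot": TCP orientation; "wrist_force": force on the tool from outside, world axes, zero at the start; "torque": the same for the moment, N m; "opening": finger opening in m; "grasp_force": force on a finger pad.
Only numpy, scipy, OpenCV 4.12 (cv2) and the standard library are available. Lean on these libraries where they do the work, as an engineer would, in place of code of your own. Each camera call takes 0.05 s, during which the arm holds its last target. There are 200 camera calls.

TASK

Unscrew the clear dome from the vacuum pan, lift it off and stand it the right way up on the middle of the blue mat; then stand every tin upright on the pan's floor. When all the tins are in, swing the red lever of the batch counter to its stop and let it spring back; leave the dome off so that I can check the tins, and leave the bottle, cup and tape where they are.

Things in the scene. Friction and masses are not known exactly. Their poses are not given: they have to be found in the camera images.
- pan: round shallow steel pan with a screw thread round its outside, fixed to the table. Inside diameter 160, wall 3, rim 45 above the table, inner floor 22 above the table; the thread ridges stand out to diameter 179 and the foot plate to 198. Origin at the centre of its underside, on the table; z up
- pan_floor (a point): centre of the pan's inner floor, 22 mm above the table
- dome: clear screw-on cover of the pan, 0.35 kg, 197 in diameter over its ribbed blue skirt, 135 high, with a round black knob on top. Origin at the centre of the skirt's lower edge; z up, towards the knob. It starts screwed down with its origin 5 mm above the table. Pulled up before the thread lets go it is held fast; once free its skirt must rise 40 mm more to clear the rim
- dome_knob (a point): middle of the dome's knob, 115 above the dome's origin: knob diameter 46, 40 high, 20 above and below this point, flat crown under it. Ordinary right-hand thread, 10 mm rise a turn, little friction, 3 mm up and down play: turned counter-clockwise seen from above by about 2 turns (a little less) the last lug lets go, the dome some 20 mm higher. It stays where it is left; turn it about the pan axis
- mat: square blue plastic mat lying fixed on the table, 220 x 220, 4 thick; origin at the centre of its underside
- lever (a joint): swing of the batch counter's sprung lever about an upright pin, rad: 0 at rest, 1.2 at its stop, growing counter-clockwise seen from above. A spring pulls it back to 0, about 0.04 N m at rest and 0.16 N m at the stop (2.5 N at the grip)
- lever_grip (a point): grip point on the lever's red upright round post, diameter 16: 11 mm below the post's top, 65 mm out from the pin, about 116 mm above the table; clear under it for 21 mm down to the lever's flat bar. The post moves round the pin as the lever swings
- lever_pivot (a point): the lever's upright pin, on the top centre of the counter's housing, 86 mm above the table. The housing, a grey box 70 x 70 x 85 with a black number window, is fixed to the table
- bottle: bystander: white bottle, diameter 64, 170 tall, origin at the centre of its underside
- cup: bystander: steel cup, diameter 80, 90 tall, origin at the centre of its underside
- tape: bystander: yellow roll of tape lying flat, diameter 100, 45 high, origin at the centre of its underside
- tin1: sealed steel tin with an orange and white band, diameter 54, 60 tall, about 0.25 kg, heavy at the bottom so that it does not tip easily; starts upright on the table; origin at the centre of its underside, z up; all tins are alike, and some of them may be absent
- tin2: sealed steel tin with an orange and white band, diameter 54, 60 tall, about 0.25 kg, heavy at the bottom so that it does not tip easily; starts upright on the table; origin at the centre of its underside, z up; all tins are alike, and some of them may be absent
- tin3: sealed steel tin with an orange and white band, diameter 54, 60 tall, about 0.25 kg, heavy at the bottom so that it does not tip easily; starts upright on the table; origin at the centre of its underside, z up; all tins are alike, and some of them may be absent
- tin4: sealed steel tin with an orange and white band, diameter 54, 60 tall, about 0.25 kg, heavy at the bottom so that it does not tip easily; starts upright on the table; origin at the centre of its underside, z up; all tins are alike, and some of them may be absent

How it is judged:
By the outcome, as a careful person would: the job done as asked, in the order asked, and still so for the second after the job is handed in, with the robot touching nothing.
Of tin1, tin2, tin3, tin4 only 2 to 4 are there at a start; the rules pass over those that are not, and their reading is None.
At some moment in a run one of tin1, tin2, tin3, tin4 may be knocked a few centimetres aside while the robot is not near it.
Once in a run the grip may slacken for a moment while it holds something.
It also fails if it takes over 210 s, if anything falls off the work surface, if the arm or the gripper's body presses on something with over 40 N, if the wrist force passes 120 N, or if a joint passes its speed limit or range.

## Working session

There is one attempt and no reset: what is moved stays moved. The work goes in short steps, Python scripts to look and compute and a tool call to move; the robot and the scene stay as the last step left them, time stands still between calls to the robot, and variables do not carry over. Pictures are saved under pics/ and viewed, at most 14 in all, crops included, and the job is handed in when it is done.

Besides the shell and the picture viewer there is one more tool, called as a command line: name --pt "numbers of a row" for each row, then --argument value for the rest. arm_command: Moves the arm, as the interface text tells. Its arguments: {"type":"object","properties":{"series":{"type":"array"},"hand":{"type":"number"},"grip_force":{"type":"number"}},"required":["series"]}

```bash
ls; mkdir -p pics; cat > h.py <<'E'
import numpy as np, cv2
from scipy.spatial.transform import Rotation as R
from workcell import bot
def rot(o):
    o=np.array(o,float)
    return R.from_euler('xyz',o,degrees=True) if o.size==3 else R.from_quat(o)
def ray(c,px):
    p=cv2.undistortPoints(np.array([[px]],float),np.array(c['camera_matrix']),np.array(c['dist_coeffs']))[0,0]
    d=rot(c['orientation']).apply([p[0],-p[1],-1]); return np.array(c['xyz'],float),d/np.linalg.norm(d)
def atz(c,px,z):
    o,d=ray(c,px); return o+d*(z-o[2])/d[2]
def tri(rs):
    A=0;b=0
    for o,d in rs:
        M=np.eye(3)-np.outer(d,d);A=A+M;b=b+M@o
    x=np.linalg.solve(A,b); return x,max(np.linalg.norm(np.cross(x-o,d)) for o,d in rs)
E
python3 - <<'E'
from h import *
C={}
for n in('side','top'):
    C[n]=bot.camera(n); cv2.imwrite(f'pics/{n}0.png',C[n]['color']); print(n,C[n]['xyz'],C[n]['orientation'],np.array(C[n]['camera_matrix'])[0,0],C[n]['dist_coeffs'])
for t in['pan','dome','dome_knob','mat','lever_grip','lever_pivot','bottle','cup','tape','tin1']:
    for n in C:
        print(t,n,[(np.round(d['location'],1).tolist(),round(d['confidence'],2)) for d in bot.mark_of(n,t)])
print(bot.get_obs())
E
```

```text
pics
side [ 0.00769143 -0.61596417  0.66112913] [ 56.26397124  -0.10543233 -45.02479033] 400.7414583160132 [-0.11570089  0.          0.          0.          0.        ]
top [ 0.3446538  -0.0499034   1.34198661] [  9.90780249  -0.48758371 -89.63798096] 466.9973676647725 [-0.04063107  0.          0.          0.          0.        ]
pan side [([240.9, 254.6], 0.9), ([181.8, 212.0], 0.36)]
pan top []
dome side [([238.3, 254.0], 0.76), ([233.1, 219.0], 0.7)]
dome top [([255.9, 245.6], 0.81)]
dome_knob side [([236.6, 216.0], 0.82), ([369.4, 259.6], 0.16)]
dome_knob top [([256.4, 240.6], 0.69)]
mat side [([181.4, 206.9], 0.95), ([351.0, 309.2], 0.35)]
mat top [([160.2, 241.5], 0.66)]
lever_grip side [([266.6, 181.5], 0.73)]
lever_grip top [([223.4, 176.7], 0.66)]
lever_pivot side [([280.9, 198.0], 0.61)]
lever_pivot top [([253.8, 177.6], 0.86)]
bottle side [([370.9, 259.6], 0.75), ([235.4, 257.0], 0.35)]
bottle top [([344.0, 169.5], 0.6)]
cup side [([230.7, 182.6], 0.82)]
cup top [([159.6, 168.8], 0.82)]
tape side [([420.5, 309.4], 0.61)]
tape top [([399.8, 192.1], 0.62)]
tin1 side [([274.3, 305.8], 0.67)]
tin1 top [([320.6, 263.8], 0.89), ([362.6, 226.5], 0.69)]
{'time': 1.1, 'q': array([ 7.59162704e+01,  4.97684296e+00,  1.00781426e+01,  9.51014957e+01,
       -8.14798493e-04,  9.00011260e+01]), 'qd': array([-0.05698535, -0.07272469,  0.0339832 ,  0.0680993 ,  0.0537446 ,
       -0.04460861]), 'joint_efforts': array([ 1.45244652e-03, -5.20116949e+01,  4.64858723e+01,  1.95998124e-03,
       -1.91328246e-05, -9.08483230e-06]), 'ee_pos': array([0.13383551, 0.53344596, 0.23130325]), 'tcp_rot': array([-1.79999804e+02,  8.14802344e-04,  1.65915144e+02]), 'wrist_force': array([-0.05953739, -0.2737103 , -0.98545275]), 'torque': array([-0.00556851, -0.0399776 ,  0.0016314 ]), 'grasp_force': 0.0, 'opening': 0.08545767570328962}
```

View pics/side0.png

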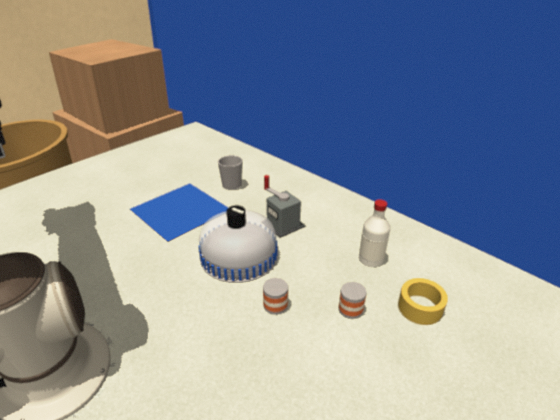

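View pics/top0.png

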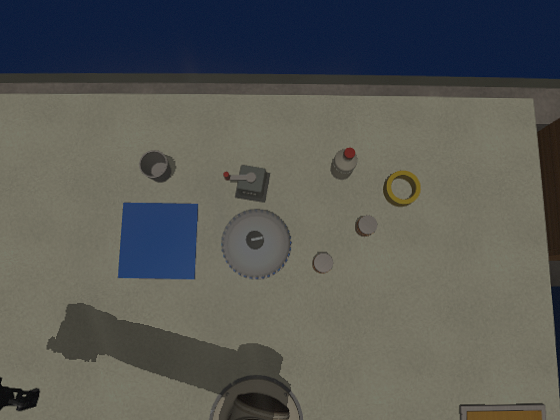

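```bash
python3 - <<'E'
from h import *
C={n:bot.camera(n) for n in('side','top')}
for t in['dome','dome_knob','mat','lever_grip','lever_pivot','bottle','cup','tape']:
    r=[];
    for n in C:
        m=bot.mark_of(n,t)
        if m:r.append(ray(C[n],m[0]['location']))
    if len(r)==2: x,e=tri(r);print(t,x.round(4),round(e,4))
    else: print(t,len(r))
for n in C:
  for f in('mark_of','find_in'):
    for d in getattr(bot,f)(n,'tin1'): print(n,f,np.round(d['location'],1),round(d['confidence'],2),atz(C[n],d['location'],0 if f=='mark_of' else .03).round(4))
E
```

```text
dome [ 0.5859  0.2845 -0.2205] 0.0877
dome_knob [0.4839 0.0009 0.1156] 0.001
mat [0.4955 0.2837 0.009 ] 0.0024
lever_grip [0.6615 0.0812 0.1298] 0.0065
lever_pivot [0.6653 0.0195 0.0872] 0.0035
bottle [ 0.5432 -0.3032  0.1366] 0.0315
cup [ 0.7072  0.3003 -0.0116] 0.0011
tape [ 0.3922 -0.2426  0.403 ] 0.1684
side mark_of [274.9 303. ] 0.75 [ 0.4424 -0.1761  0.    ]
side mark_of [354.2 308.8] 0.63 [ 0.5523 -0.3116  0.    ]
side find_in [351.1 301.6] 0.86 [ 0.5396 -0.3085  0.03  ]
side find_in [275.6 293.1] 0.76 [ 0.4442 -0.1765  0.03  ]
top mark_of [365.  228.9] 0.83 [ 0.5375 -0.3112  0.    ]
top mark_of [319.7 264.4] 0.61 [ 0.4337 -0.1783  0.    ]
top find_in [322.  261.7] 0.74 [ 0.4393 -0.182   0.03  ]
top find_in [366.5 226.4] 0.71 [ 0.5404 -0.3099  0.03  ]
```

The side view shows two tins, at about (275,296) and (352,300), with the dome at (238,245) and the lever's red post at (267,182). The top view shows the same two tins at (323,262) and (367,225), the mat at (159,241) and the dome at (256,243). I'll move above the dome first, then look at what the arm was hiding.

arm_command --pt "-0.0313 -0.0287 0 0" --pt "-0.0626 -0.0574 0 0" --pt "-0.0939 -0.0861 0 0" --pt "-0.1252 -0.1148 0 0" --pt "-0.1563 -0.1436 0 0"

```text
time: 2.7
ee_pos: [0.251, 0.3547, 0.2314]
tcp_rot: [180.0, 0.0, 165.9]
wrist_force: [0.6, 1.1, 0.8]
opening: 0.0855
grasp_force: 0.0
```

arm_command --pt "-0.0313 -0.0287 0 0" --pt "-0.0626 -0.0574 0 0" --pt "-0.0939 -0.0861 0 0" --pt "-0.1252 -0.1148 0 0" --pt "-0.1563 -0.1436 0 0"

```text
time: 3.2
ee_pos: [0.3678, 0.1772, 0.2315]
tcp_rot: [180.0, 0.0, 165.9]
wrist_force: [0.9, -0.1, 0.2]
opening: 0.0852
grasp_force: 0.0
```

arm_command --pt "-0.0313 -0.0287 0 0" --pt "-0.0626 -0.0574 0 0" --pt "-0.0939 -0.0861 0 0" --pt "-0.1252 -0.1148 0 0" --pt "-0.1563 -0.1436 0 0"

```text
time: 3.7
ee_pos: [0.4845, -0.0003, 0.2315]
tcp_rot: [180.0, 0.0, 165.9]
wrist_force: [0.5, 0.7, -0.1]
opening: 0.0854
grasp_force: 0.0
```

```bash
cat >> h.py <<'E'
def shift(p,yaw=None):
    s=bot.get_obs(); r=rot(s['tcp_rot']); d=r.inv().apply(np.array(p)-s['ee_pos'])
    y=s['tcp_rot'][2]; return d.round(4), (None if yaw is None else -np.radians((yaw-y+180)%360-180).round(3))
def st():
    s=bot.get_obs(); print('t',round(s['time'],2),'q',s['q'].round(1),'p',s['ee_pos'].round(4),'r',s['tcp_rot'].round(1),'F',s['wrist_force'].round(1),'T',s['torque'].round(2),'op',round(s['opening'],4),'g',round(s['grasp_force'],1))
E
python3 - <<'E'
from h import *
st()
c=bot.camera('top');cv2.imwrite('pics/top1.png',c['color'])
s=bot.camera('side')
print([(np.round(d['location'],1),d['confidence']) for d in bot.find_in('top','tin1')],[(np.round(d['location'],1),d['confidence']) for d in bot.find_in('side','tin1')])
m=bot.mark_of('side','dome_knob');print(m and (m[0]['location'],atz(s,m[0]['location'],.12)))
E
```

```text
t 3.7 q [-0.  -4.   1.1 95.   0.  14.1] p [ 4.845e-01 -3.000e-04  2.315e-01] r [180.    0.  165.9] F [ 0.5  0.7 -0.1] T [-0.   -0.05 -0.01] op 0.0854 g 0.0
[(array([322.7, 264.3]), 0.89), (array([365.7, 224.8]), 0.81)] [(array([277.2, 296. ]), 0.85), (array([354.4, 298.7]), 0.74)]
([234.1, 216.5], array([0.48874352, 0.00795951, 0.12      ]))
```

View pics/top1.png

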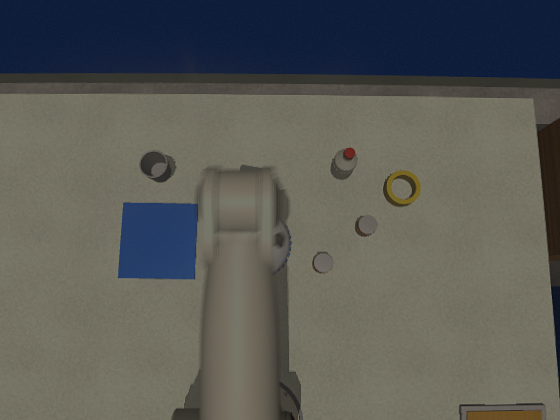

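The arm now covers the dome. The two tins at (323,262) and (367,225) are still the only ones, with nothing where the arm had been. I'll refine the knob centre from the first pictures.

```bash
python3 - <<'E'
from h import *
C={n:bot.camera(n) for n in('side','top')}
b={}
for n,(x0,x1,y0,y1) in {'side':(215,260,195,240),'top':(235,280,220,265)}.items():
    im=cv2.imread(f'pics/{n}0.png')[y0:y1,x0:x1]; g=im.max(2)
    m=(g<(80 if n=='side' else 75)).astype(np.uint8)
    k,l,s,c=cv2.connectedComponentsWithStats(m); i=1+s[1:,4].argmax()
    print(n,s[i]+[x0,y0,0,0,0],c[i]+[x0,y0]); b[n]=(s[i][0]+x0+(s[i][2]-1)/2,s[i][1]+y0+(s[i][3]-1)/2)
    cv2.imwrite(f'pics/k_{n}.png',cv2.resize(np.hstack([im,cv2.merge([m*255]*3)]),None,fx=6,fy=6,interpolation=0))
print(b,tri([ray(C[n],b[n]) for n in b]),atz(C['top'],b['top'],.125),atz(C['side'],b['side'],.12))
# skirt circle in the top picture
im=cv2.imread('pics/top0.png');bl=cv2.medianBlur(im[:,:,2],5)
print(cv2.HoughCircles(bl,cv2.HOUGH_GRADIENT,1,100,param1=100,param2=15,minRadius=28,maxRadius=42))
E
python3 -c "
import cv2,numpy as np
a=cv2.imread('pics/k_side.png');b=cv2.imread('pics/k_top.png');cv2.imwrite('pics/k.png',np.vstack([a,b]))"
```

```text
side [227 207  18  21 274] [235.20437956 218.65328467]
top [246 231  18  18 229] [254.13973799 239.71615721]
{'side': (np.float64(235.5), np.float64(217.0)), 'top': (np.float64(254.5), np.float64(239.5))} (array([0.48995566, 0.00429201, 0.11976404]), np.float64(1.7669042965317156e-05)) [0.48931867 0.00406985 0.125     ] [0.48976101 0.004013   0.12      ]
[[[257.5 243.5  35.8]
  [256.5 419.5  41.4]]]
```

View pics/k.png

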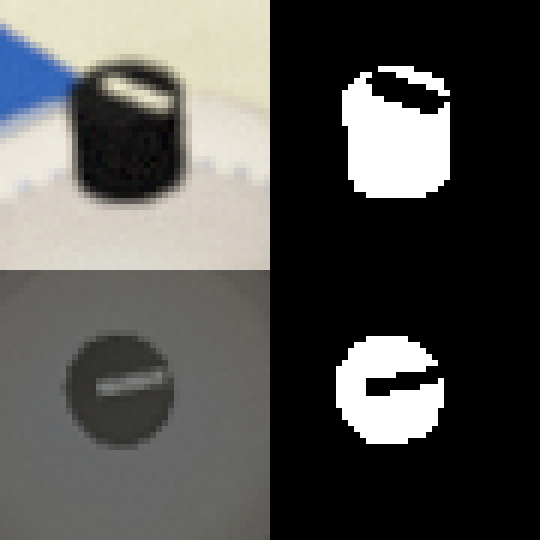

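The knob shows clearly: (235.5,217) in the side view and (254.5,239.5) in the top view. Both rays meet at (0.490, 0.004, 0.120), so I'll go there.

arm_command --pt "-0.0043 0.0055 0 0.1233" --pt "-0.0043 0.0055 0 0.2467" --pt "-0.0043 0.0055 0 0.37" --pt "-0.0043 0.0055 0 0.4933" --pt "-0.0043 0.0055 0 0.6167"

```text
time: 4.55
ee_pos: [0.4889, 0.007, 0.2317]
tcp_rot: [180.0, 0.0, 130.4]
wrist_force: [-0.5, 0.0, 0.4]
opening: 0.086
grasp_force: 0.0
```

arm_command --pt "0 0 0 0.1233" --pt "0 0 0 0.2467" --pt "0 0 0.02 0.37" --pt "0 0 0.04 0.4933" --pt "0 0 0.06 0.6167"

```text
time: 5.05
ee_pos: [0.489, 0.007, 0.171]
tcp_rot: [179.9, -0.0, 95.1]
wrist_force: [0.6, 0.2, 1.0]
opening: 0.0855
grasp_force: 0.0
```

arm_command --pt "0 0 0.015 0.1233" --pt "0 0 0.03 0.2467" --pt "0 0 0.045 0.37" --pt "0 0 0.06 0.4933" --pt "0 0 0.0655 0.6167"

```text
time: 5.55
ee_pos: [0.4883, 0.007, 0.1046]
tcp_rot: [-179.9, 0.0, 59.7]
wrist_force: [0.5, 0.0, -0.2]
opening: 0.0856
grasp_force: 0.0
```

arm_command --pt "0 0 0 0" --pt "0 0 0 0" --pt "0 0 0 0" --pt "0 0 0 0" --pt "0 0 0 0" --hand 0.035 --grip_force 30

```text
time: 6.05
ee_pos: [0.4897, 0.006, 0.1066]
tcp_rot: [179.9, -0.1, 60.0]
wrist_force: [0.2, -0.3, 6.4]
opening: 0.0451
grasp_force: 32.6
```

```bash
python3 -c "
from h import *
st()"
```

```text
t 6.05 q [  0.7  -4.  -12.7  81.2   0.  120.7] p [0.4897 0.006  0.1066] r [ 1.799e+02 -1.000e-01  6.000e+01] F [ 0.2 -0.3  6.4] T [0.27 0.21 0.26] op 0.0451 g 32.6
```

arm_command --pt "0 0 -0.0002 -0.145" --pt "0 0 -0.0004 -0.29" --pt "0 0 -0.0007 -0.435" --pt "0 0 -0.0009 -0.58" --pt "0 0 -0.0012 -0.725" --grip_force 50

```text
time: 6.55
ee_pos: [0.4891, 0.006, 0.1077]
tcp_rot: [180.0, -0.0, 101.8]
wrist_force: [-4.3, 1.6, 8.7]
opening: 0.0449
grasp_force: 52.5
```

arm_command --pt "0 0 -0.0002 -0.145" --pt "0 0 -0.0004 -0.29" --pt "0 0 -0.0007 -0.435" --pt "0 0 -0.0009 -0.58" --pt "0 0 -0.0012 -0.725"

```text
time: 7.05
ee_pos: [0.489, 0.0055, 0.1088]
tcp_rot: [-180.0, 0.0, 143.3]
wrist_force: [-4.6, -0.6, 7.1]
opening: 0.0452
grasp_force: 53.1
```

```bash
python3 -c "
from h import *
st()"
```

```text
t 7.05 q [  0.7  -4.  -12.5  81.5  -0.   37.4] p [0.489  0.0055 0.1088] r [-180.     0.   143.3] F [-4.6 -0.6  7.1] T [-0.47  1.19 -1.06] op 0.0452 g 53.1
```

arm_command --pt "0 0 -0.0002 -0.145" --pt "0 0 -0.0004 -0.29" --pt "0 0 -0.0007 -0.435" --pt "0 0 -0.0009 -0.58" --pt "0 0 -0.0012 -0.725"

```text
time: 7.55
ee_pos: [0.4892, 0.0051, 0.11]
tcp_rot: [-179.9, 0.0, -175.2]
wrist_force: [-2.7, -2.8, 5.7]
opening: 0.0447
grasp_force: 52.9
```

arm_command --pt "0 0 -0.0002 -0.145" --pt "0 0 -0.0004 -0.29" --pt "0 0 -0.0007 -0.435" --pt "0 0 -0.0009 -0.58" --pt "0 0 -0.0012 -0.725"

```text
time: 8.05
ee_pos: [0.4897, 0.0051, 0.1112]
tcp_rot: [-179.9, -0.0, -133.6]
wrist_force: [-0.5, -2.4, 3.2]
opening: 0.0448
grasp_force: 52.8
```

arm_command --pt "0 0 -0.0002 -0.145" --pt "0 0 -0.0004 -0.29" --pt "0 0 -0.0007 -0.435" --pt "0 0 -0.0009 -0.58" --pt "0 0 -0.0012 -0.725"

```text
time: 8.55
ee_pos: [0.49, 0.0052, 0.1124]
tcp_rot: [-179.9, -0.0, -92.1]
wrist_force: [1.3, -1.9, 2.7]
opening: 0.0448
grasp_force: 52.6
```

arm_command --pt "0 0 -0.0002 -0.145" --pt "0 0 -0.0004 -0.29" --pt "0 0 -0.0007 -0.435" --pt "0 0 -0.0009 -0.58" --pt "0 0 -0.0012 -0.725"

```text
time: 9.05
ee_pos: [0.4902, 0.0056, 0.1136]
tcp_rot: [-179.9, -0.1, -50.5]
wrist_force: [3.3, -1.2, 2.2]
opening: 0.045
grasp_force: 52.6
```

arm_command --pt "0 0 0 0" --pt "0 0 0 0" --pt "0 0 0 0" --pt "0 0 0 0" --pt "0 0 0 0" --hand 0.085

```text
time: 9.55
ee_pos: [0.4892, 0.0058, 0.1129]
tcp_rot: [180.0, 0.0, -50.9]
wrist_force: [-0.2, -0.5, -0.5]
opening: 0.0848
grasp_force: 0.0
```

```bash
python3 - <<'E'
from h import *
st()
c=bot.camera('side')
im=c['color'];a=im[150:310,140:340];b=cv2.imread('pics/side0.png')[150:310,140:340]
cv2.imwrite('pics/c1.png',cv2.resize(np.hstack([b,a]),None,fx=2,fy=2,interpolation=2))
E
```

```text
t 9.55 q [   0.7   -4.   -12.1   82.    -0.  -128.4] p [0.4892 0.0058 0.1129] r [180.    0.  -50.9] F [-0.2 -0.5 -0.5] T [ 0.02  0.02 -0.03] op 0.0848 g 0.0
```

View pics/c1.png

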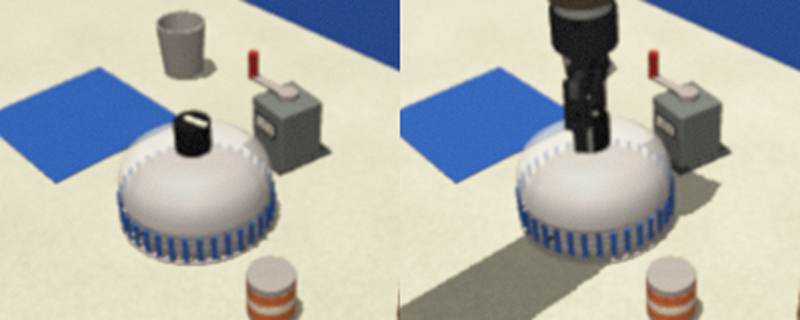

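In the before/after crop the dome skirt sits a few pixels higher (lower edge from about 262 to 257), so it is turning and rising. I'll wind back and turn again.

arm_command --pt "0 0 0 0.145" --pt "0 0 0 0.29" --pt "0 0 0 0.435" --pt "0 0 0 0.58" --pt "0 0 0 0.725"

```text
time: 10.1
ee_pos: [0.4893, 0.0058, 0.113]
tcp_rot: [180.0, -0.0, -92.8]
wrist_force: [-0.5, 0.3, -0.5]
opening: 0.0851
grasp_force: 0.0
```

arm_command --pt "0 0 0 0.145" --pt "0 0 0 0.29" --pt "0 0 0 0.435" --pt "0 0 0 0.58" --pt "0 0 0 0.725"

```text
time: 10.6
ee_pos: [0.4893, 0.0058, 0.113]
tcp_rot: [180.0, -0.0, -134.3]
wrist_force: [0.4, -0.1, 0.0]
opening: 0.0852
grasp_force: 0.0
```

arm_command --pt "0 0 0 0.145" --pt "0 0 0 0.29" --pt "0 0 0 0.435" --pt "0 0 0 0.58" --pt "0 0 0 0.725"

```text
time: 11.1
ee_pos: [0.4893, 0.0058, 0.113]
tcp_rot: [180.0, -0.0, -175.8]
wrist_force: [-0.3, -0.2, -0.1]
opening: 0.0849
grasp_force: 0.0
```

arm_command --pt "0 0 0 0.145" --pt "0 0 0 0.29" --pt "0 0 0 0.435" --pt "0 0 0 0.58" --pt "0 0 0 0.725"

```text
time: 11.6
ee_pos: [0.4893, 0.0058, 0.1129]
tcp_rot: [-180.0, -0.0, 142.6]
wrist_force: [-0.3, 0.4, -0.1]
opening: 0.0851
grasp_force: 0.0
```

arm_command --pt "0 0 0 0.145" --pt "0 0 0 0.29" --pt "0 0 0 0.435" --pt "0 0 0 0.58" --pt "0 0 0 0.725"

```text
time: 12.1
ee_pos: [0.4893, 0.0058, 0.113]
tcp_rot: [-180.0, 0.0, 101.1]
wrist_force: [0.6, 0.4, -0.6]
opening: 0.0852
grasp_force: 0.0
```

arm_command --pt "0 0 0 0.145" --pt "0 0 0 0.29" --pt "0 0 0 0.435" --pt "0 0 0 0.58" --pt "0 0 0 0.725"

```text
time: 12.6
ee_pos: [0.4893, 0.0058, 0.113]
tcp_rot: [-180.0, 0.0, 59.5]
wrist_force: [0.6, 0.1, -0.4]
opening: 0.085
grasp_force: 0.0
```

arm_command --pt "0 0 0 0" --pt "0 0 0 0" --pt "0 0 0 0" --pt "0 0 0 0" --pt "0 0 0 0" --hand 0.035 --grip_force 50

```text
time: 13.1
ee_pos: [0.4894, 0.0058, 0.1132]
tcp_rot: [180.0, -0.0, 60.0]
wrist_force: [-0.4, -0.3, 3.3]
opening: 0.0449
grasp_force: 50.6
```

arm_command --pt "0 0 -0.0002 -0.145" --pt "0 0 -0.0004 -0.29" --pt "0 0 -0.0007 -0.435" --pt "0 0 -0.0009 -0.58" --pt "0 0 -0.0012 -0.725"

```text
time: 13.6
ee_pos: [0.4894, 0.0057, 0.1144]
tcp_rot: [180.0, 0.0, 101.8]
wrist_force: [-0.2, 0.5, 3.1]
opening: 0.0447
grasp_force: 51.9
```

arm_command --pt "0 0 -0.0002 -0.145" --pt "0 0 -0.0004 -0.29" --pt "0 0 -0.0007 -0.435" --pt "0 0 -0.0009 -0.58" --pt "0 0 -0.0012 -0.725"

```text
time: 14.1
ee_pos: [0.4894, 0.0057, 0.1156]
tcp_rot: [180.0, 0.0, 143.3]
wrist_force: [-0.4, 0.2, 2.4]
opening: 0.0443
grasp_force: 52.0
```

arm_command --pt "0 0 -0.0002 -0.145" --pt "0 0 -0.0004 -0.29" --pt "0 0 -0.0007 -0.435" --pt "0 0 -0.0009 -0.58" --pt "0 0 -0.0012 -0.725"

```text
time: 14.6
ee_pos: [0.4894, 0.0057, 0.1167]
tcp_rot: [-180.0, 0.0, -175.1]
wrist_force: [-0.9, -1.4, 1.5]
opening: 0.0448
grasp_force: 51.9
```

arm_command --pt "0 0 -0.0002 -0.145" --pt "0 0 -0.0004 -0.29" --pt "0 0 -0.0007 -0.435" --pt "0 0 -0.0009 -0.58" --pt "0 0 -0.0012 -0.725"

```text
time: 15.1
ee_pos: [0.4895, 0.0057, 0.1179]
tcp_rot: [-180.0, 0.0, -133.6]
wrist_force: [-0.3, 0.1, 1.6]
opening: 0.045
grasp_force: 51.8
```

arm_command --pt "0 0 -0.0002 -0.145" --pt "0 0 -0.0004 -0.29" --pt "0 0 -0.0007 -0.435" --pt "0 0 -0.0009 -0.58" --pt "0 0 -0.0012 -0.725"

```text
time: 15.6
ee_pos: [0.4895, 0.0057, 0.1191]
tcp_rot: [-180.0, -0.0, -92.0]
wrist_force: [0.7, -0.9, 0.4]
opening: 0.045
grasp_force: 50.8
```

arm_command --pt "0 0 -0.0002 -0.145" --pt "0 0 -0.0004 -0.29" --pt "0 0 -0.0007 -0.435" --pt "0 0 -0.0009 -0.58" --pt "0 0 -0.0012 -0.725"

```text
time: 16.1
ee_pos: [0.4894, 0.0057, 0.1202]
tcp_rot: [-180.0, -0.0, -50.5]
wrist_force: [-0.0, -0.3, 1.1]
opening: 0.0446
grasp_force: 51.5
```

arm_command --pt "0 0 0 0" --pt "0 0 0 0" --pt "0 0 0 0" --pt "0 0 0 0" --pt "0 0 0 0" --hand 0.085

```text
time: 16.6
ee_pos: [0.4893, 0.0058, 0.1201]
tcp_rot: [180.0, 0.0, -50.9]
wrist_force: [1.1, 0.2, 0.3]
opening: 0.0849
grasp_force: 0.0
```

arm_command --pt "0 0 0 0.145" --pt "0 0 0 0.29" --pt "0 0 0 0.435" --pt "0 0 0 0.58" --pt "0 0 0 0.725"

```text
time: 17.1
ee_pos: [0.4893, 0.0058, 0.1202]
tcp_rot: [-180.0, -0.0, -92.8]
wrist_force: [-0.3, 0.4, 0.6]
opening: 0.085
grasp_force: 0.0
```

arm_command --pt "0 0 0 0.145" --pt "0 0 0 0.29" --pt "0 0 0 0.435" --pt "0 0 0 0.58" --pt "0 0 0 0.725"

```text
time: 17.6
ee_pos: [0.4893, 0.0058, 0.1202]
tcp_rot: [180.0, 0.0, -134.3]
wrist_force: [0.1, 0.1, -0.2]
opening: 0.0849
grasp_force: 0.0
```

arm_command --pt "0 0 0 0.145" --pt "0 0 0 0.29" --pt "0 0 0 0.435" --pt "0 0 0 0.58" --pt "0 0 0 0.725"

```text
time: 18.1
ee_pos: [0.4893, 0.0058, 0.1202]
tcp_rot: [-180.0, 0.0, -175.9]
wrist_force: [-0.9, -0.3, -0.2]
opening: 0.0851
grasp_force: 0.0
```

arm_command --pt "0 0 0 0.145" --pt "0 0 0 0.29" --pt "0 0 0 0.435" --pt "0 0 0 0.58" --pt "0 0 0 0.725"

```text
time: 18.6
ee_pos: [0.4893, 0.0058, 0.1202]
tcp_rot: [-180.0, -0.0, 142.6]
wrist_force: [-0.7, 0.2, -0.5]
opening: 0.0849
grasp_force: 0.0
```

arm_command --pt "0 0 0 0.145" --pt "0 0 0 0.29" --pt "0 0 0 0.435" --pt "0 0 0 0.58" --pt "0 0 0 0.725"

```text
time: 19.1
ee_pos: [0.4893, 0.0058, 0.1202]
tcp_rot: [-180.0, -0.0, 101.1]
wrist_force: [-0.5, 0.0, -0.3]
opening: 0.0848
grasp_force: 0.0
```

arm_command --pt "0 0 0 0.145" --pt "0 0 0 0.29" --pt "0 0 0 0.435" --pt "0 0 0 0.58" --pt "0 0 0 0.725"

```text
time: 19.6
ee_pos: [0.4893, 0.0058, 0.1202]
tcp_rot: [-180.0, 0.0, 59.5]
wrist_force: [-0.1, 0.4, -0.7]
opening: 0.0845
grasp_force: 0.0
```

arm_command --pt "0 0 0 0" --pt "0 0 0 0" --pt "0 0 0 0" --pt "0 0 0 0" --pt "0 0 0 0" --hand 0.035 --grip_force 50

```text
time: 20.1
ee_pos: [0.4894, 0.0058, 0.1204]
tcp_rot: [180.0, -0.0, 60.0]
wrist_force: [0.4, 0.4, 1.8]
opening: 0.0452
grasp_force: 50.7
```

arm_command --pt "0 0 -0.0002 -0.145" --pt "0 0 -0.0004 -0.29" --pt "0 0 -0.0007 -0.435" --pt "0 0 -0.0009 -0.58" --pt "0 0 -0.0012 -0.725"

```text
time: 20.6
ee_pos: [0.4895, 0.0057, 0.1216]
tcp_rot: [180.0, 0.0, 101.8]
wrist_force: [0.7, 0.4, 0.6]
opening: 0.0449
grasp_force: 51.6
```

arm_command --pt "0 0 -0.0002 -0.145" --pt "0 0 -0.0004 -0.29" --pt "0 0 -0.0007 -0.435" --pt "0 0 -0.0009 -0.58" --pt "0 0 -0.0012 -0.725"

```text
time: 21.1
ee_pos: [0.4895, 0.0057, 0.1227]
tcp_rot: [180.0, 0.0, 143.3]
wrist_force: [-0.4, 0.6, 0.4]
opening: 0.045
grasp_force: 51.7
```

arm_command --pt "0 0 -0.0002 -0.145" --pt "0 0 -0.0004 -0.29" --pt "0 0 -0.0007 -0.435" --pt "0 0 -0.0009 -0.58" --pt "0 0 -0.0012 -0.725"

```text
time: 21.6
ee_pos: [0.4894, 0.0058, 0.1238]
tcp_rot: [180.0, 0.0, -175.1]
wrist_force: [0.7, -0.2, 1.1]
opening: 0.0444
grasp_force: 51.7
```

arm_command --pt "0 0 -0.0002 -0.145" --pt "0 0 -0.0004 -0.29" --pt "0 0 -0.0007 -0.435" --pt "0 0 -0.0009 -0.58" --pt "0 0 -0.0012 -0.725"

```text
time: 22.1
ee_pos: [0.4894, 0.0058, 0.125]
tcp_rot: [-180.0, 0.0, -133.6]
wrist_force: [0.0, 0.6, 1.7]
opening: 0.045
grasp_force: 51.7
```

arm_command --pt "0 0 -0.0002 -0.145" --pt "0 0 -0.0004 -0.29" --pt "0 0 -0.0007 -0.435" --pt "0 0 -0.0009 -0.58" --pt "0 0 -0.0012 -0.725"

```text
time: 22.6
ee_pos: [0.4893, 0.0058, 0.1262]
tcp_rot: [-180.0, 0.0, -92.0]
wrist_force: [0.8, 0.3, 1.3]
opening: 0.0449
grasp_force: 51.8
```

arm_command --pt "0 0 -0.0002 -0.145" --pt "0 0 -0.0004 -0.29" --pt "0 0 -0.0007 -0.435" --pt "0 0 -0.0009 -0.58" --pt "0 0 -0.0012 -0.725"

```text
time: 23.1
ee_pos: [0.4893, 0.0057, 0.1274]
tcp_rot: [180.0, 0.0, -50.5]
wrist_force: [0.4, 0.3, 1.0]
opening: 0.045
grasp_force: 51.8
```

arm_command --pt "0 0 -0.001 0" --pt "0 0 -0.002 0" --pt "0 0 -0.003 0" --pt "0 0 -0.004 0" --pt "0 0 -0.005 0"

```text
time: 23.6
ee_pos: [0.4892, 0.0058, 0.1323]
tcp_rot: [180.0, 0.0, -50.9]
wrist_force: [0.2, 0.1, -3.4]
opening: 0.0449
grasp_force: 51.6
```

The dome is free: only its weight, 3.4 N, hangs on the gripper. I'll lift it and measure the mat.

arm_command --pt "0 0 -0.01 0" --pt "0 0 -0.025 0" --pt "0 0 -0.04 0" --pt "0 0 -0.06 0" --pt "0 0 -0.08 0" --grip_force 70

```text
time: 24.1
ee_pos: [0.4894, 0.0058, 0.2146]
tcp_rot: [-179.9, -0.0, -50.9]
wrist_force: [-0.4, 0.3, -4.1]
opening: 0.0444
grasp_force: 72.2
```

```bash
python3 - <<'E'
from h import *
st()
for n in('top','side'):
    c=bot.camera(n); i=cv2.imread(f'pics/{n}0.png')
    x0,x1,y0,y1={'top':(90,225,180,300),'side':(120,235,175,245)}[n]
    hsv=cv2.cvtColor(i,cv2.COLOR_BGR2HSV)[y0:y1,x0:x1]
    m=cv2.inRange(hsv,(100,150,60),(130,255,255))
    k,l,s,ce=cv2.connectedComponentsWithStats(m); j=1+s[1:,4].argmax()
    pts=np.argwhere(l==j)[:,::-1].astype(np.float32)+[x0,y0]
    w=np.array([atz(c,p,.004)[:2] for p in pts],np.float32)
    print(n,len(pts),cv2.minAreaRect(w),w.mean(0))
    print([(d['confidence'],atz(c,d['location'],.0)) for d in bot.mark_of(n,'mat')][:1])
print([shift((x,y,.21),-50) for x,y in[(.4955,.2837)]])
E
```

```text
t 24.1 q [   0.7   -3.7   -0.5   93.1    0.  -128.5] p [0.4894 0.0058 0.2146] r [-179.9   -0.   -50.9] F [-0.4  0.3 -4.1] T [ 0.01 -0.03 -0.02] op 0.0444 g 72.2
top 5590 ((0.5004144310951233, 0.2878642976284027), (0.21724054217338562, 0.21665216982364655), 89.47404479980469) [0.49898496 0.287995  ]
[(0.75, array([0.48802556, 0.2857059 , 0.        ]))]
side 2741 ((0.500362753868103, 0.28621065616607666), (0.2105504721403122, 0.2132752388715744), 89.5098876953125) [0.49407312 0.28142574]
[(0.75, array([0.49597948, 0.28484843, 0.        ]))]
[(array([-0.2118, -0.1799,  0.0029]), np.float64(-0.015))]
```

arm_command --pt "-0.015 -0.0132 0 0" --pt "-0.035 -0.0307 0 0" --pt "-0.058 -0.0509 0 0" --pt "-0.082 -0.072 0 0" --pt "-0.106 -0.093 0 0"

```text
time: 24.8
ee_pos: [0.494, 0.1478, 0.2112]
tcp_rot: [179.9, 0.0, -50.9]
wrist_force: [-0.4, 0.1, -3.0]
opening: 0.0445
grasp_force: 72.8
```

arm_command --pt "-0.024 -0.021 0 0" --pt "-0.048 -0.0422 0 0" --pt "-0.072 -0.0633 0 0" --pt "-0.092 -0.0808 0 0" --pt "-0.1063 -0.0933 0 0"

```text
time: 25.3
ee_pos: [0.4992, 0.2896, 0.211]
tcp_rot: [179.9, 0.0, -50.8]
wrist_force: [1.2, -0.5, -3.9]
opening: 0.0445
grasp_force: 72.8
```

arm_command --pt "0 0 0.02 0" --pt "0 0 0.04 0" --pt "0 0 0.06 0" --pt "0 0 0.08 0" --pt "0 0 0.095 0"

```text
time: 25.8
ee_pos: [0.4992, 0.2875, 0.1153]
tcp_rot: [179.9, 0.0, -50.9]
wrist_force: [-0.3, 0.6, -2.9]
opening: 0.0445
grasp_force: 73.1
```

arm_command --pt "0 0 0.003 0" --pt "0 0 0.006 0" --pt "0 0 0.009 0" --pt "0 0 0.01 0" --pt "0 0 0.01 0"

```text
time: 26.3
ee_pos: [0.4999, 0.2882, 0.1078]
tcp_rot: [-180.0, -0.0, -50.9]
wrist_force: [-0.8, -0.3, -2.7]
opening: 0.0447
grasp_force: 73.0
```

```bash
python3 -c "
from h import *
st()"
```

```text
t 26.3 q [ 30.    8.   -0.3  81.7  -0.  -99.2] p [0.4999 0.2882 0.1078] r [-180.    -0.   -50.9] F [-0.8 -0.3 -2.7] T [-0.03 -0.03  0.04] op 0.0447 g 73.0
```

arm_command --pt "0 0 0.0007 0" --pt "0 0 0.0014 0" --pt "0 0 0.002 0" --pt "0 0 0.002 0" --pt "0 0 0.002 0"

```text
time: 26.8
ee_pos: [0.4999, 0.2882, 0.1059]
tcp_rot: [-180.0, -0.0, -50.8]
wrist_force: [-0.0, 0.2, 3.4]
opening: 0.0444
grasp_force: 73.5
```

arm_command --pt "0 0 0.0005 0" --pt "0 0 0.001 0" --pt "0 0 0.001 0" --pt "0 0 0.001 0" --pt "0 0 0.001 0"

```text
time: 27.3
ee_pos: [0.5, 0.2882, 0.1059]
tcp_rot: [-179.9, -0.0, -50.9]
wrist_force: [-2.0, -0.4, 9.0]
opening: 0.0445
grasp_force: 74.3
```

```bash
python3 -c "
from h import *
st()"
```

```text
t 27.3 q [ 30.    7.9  -0.6  81.4   0.  -99.2] p [0.5    0.2882 0.1059] r [-179.9   -0.   -50.9] F [-2.  -0.4  9. ] T [-0.52  0.91 -0.03] op 0.0445 g 74.3
```

arm_command --pt "0 0 -0.0008 0" --pt "0 0 -0.0008 0" --pt "0 0 -0.0008 0" --pt "0 0 -0.0008 0" --pt "0 0 -0.0008 0" --hand 0.085

```text
time: 27.8
ee_pos: [0.4997, 0.288, 0.105]
tcp_rot: [180.0, -0.0, -50.8]
wrist_force: [-0.8, 0.2, -0.0]
opening: 0.0851
grasp_force: 0.0
```

arm_command --pt "0 0 -0.02 0" --pt "0 0 -0.05 0" --pt "0 0 -0.08 0" --pt "0 0 -0.11 0" --pt "0 0 -0.14 0"

```text
time: 28.3
ee_pos: [0.4996, 0.288, 0.2464]
tcp_rot: [-180.0, 0.0, -50.9]
wrist_force: [0.0, -0.1, -0.7]
opening: 0.0849
grasp_force: 0.0
```

```bash
cat >> h.py <<'E'
def tins():
    C={n:bot.camera(n) for n in('side','top')}
    for n in C:
        for d in bot.find_in(n,'tin1'):
            print(n,np.round(d['location'],1),round(d['confidence'],2),'z.03',atz(C[n],d['location'],.03)[:2].round(4))
    return C
E
python3 - <<'E'
from h import *
st(); C=tins()
cv2.imwrite('pics/top2.png',C['top']['color']);cv2.imwrite('pics/side2.png',C['side']['color'])
# tin top discs
g=C['top']['color']
for loc in [(323,262),(367,225)]:
    x,y=loc;p=g[y-25:y+25,x-25:x+25]
    ci=cv2.HoughCircles(cv2.resize(cv2.cvtColor(p,cv2.COLOR_BGR2GRAY),None,fx=4,fy=4,interpolation=cv2.INTER_CUBIC),cv2.HOUGH_GRADIENT,1,50,param1=80,param2=12,minRadius=30,maxRadius=52)
    if ci is not None:
        for k in ci[0][:2]:
            px=((k[0]+.5)/4-.5+x-25,(k[1]+.5)/4-.5+y-25); print(px,k[2]/4,atz(C['top'],px,.06))
E
python3 -c "
import cv2,numpy as np
a=cv2.imread('pics/top2.png')[130:300,100:440];b=cv2.imread('pics/side2.png')[140:340,100:500]
b=cv2.resize(b,(680,340));cv2.imwrite('pics/t2.png',np.vstack([cv2.resize(a,(510,255)),cv2.resize(b,(510,255))]))"
```

```text
t 28.3 q [ 30.    9.1  16.3  97.2   0.  -99.2] p [0.4996 0.288  0.2464] r [-180.     0.   -50.9] F [ 0.  -0.1 -0.7] T [ 0.06 -0.04  0.01] op 0.0849 g 0.0
side [354.9 302.3] 0.87 z.03 [ 0.5436 -0.3155]
side [276.8 293.1] 0.67 z.03 [ 0.446  -0.1784]
top [323.  263.1] 0.83 z.03 [ 0.4354 -0.1848]
top [362.8 225.1] 0.62 z.03 [ 0.544  -0.2994]
top [343.9 164.8] 0.37 z.03 [ 0.7212 -0.2486]
(np.float32(323.25), np.float32(262.25)) 9.625 [ 0.4356638  -0.18239229  0.06      ]
(np.float32(368.0), np.float32(224.0)) 9.65 [ 0.54268177 -0.30830145  0.06      ]
```

View pics/t2.png

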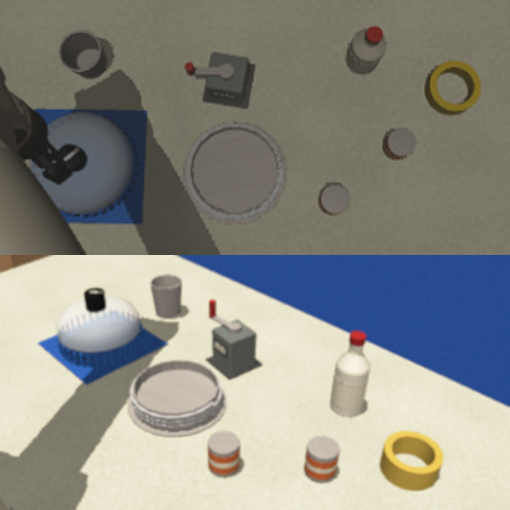

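The dome stands upright in the middle of the mat, the pan is open, and both tins are standing (side view about (277,293) and (355,302)). I'll go above the near tin.

arm_command --pt "0.0218 0.0228 0 0" --pt "0.0435 0.0456 0 0" --pt "0.0653 0.0684 0 0" --pt "0.087 0.0912 0 0" --pt "0.1088 0.114 0 0"

```text
time: 29.0
ee_pos: [0.4793, 0.1304, 0.2436]
tcp_rot: [179.9, 0.0, -50.8]
wrist_force: [0.1, 0.3, 0.1]
opening: 0.0852
grasp_force: 0.0
```

arm_command --pt "0.0218 0.0228 0 0" --pt "0.0435 0.0456 0 0" --pt "0.0653 0.0684 0 0" --pt "0.087 0.0912 0 0" --pt "0.1088 0.114 0 0"

```text
time: 29.5
ee_pos: [0.4596, -0.0258, 0.2437]
tcp_rot: [179.9, 0.1, -50.8]
wrist_force: [0.1, 0.5, 0.2]
opening: 0.0852
grasp_force: 0.0
```

arm_command --pt "0.0218 0.0228 0 0.136" --pt "0.0435 0.0456 0 0.272" --pt "0.0653 0.0684 0 0.408" --pt "0.087 0.0912 0 0.544" --pt "0.1088 0.114 0 0.68"

```text
time: 30.0
ee_pos: [0.4399, -0.1821, 0.2437]
tcp_rot: [179.9, 0.0, -90.1]
wrist_force: [0.4, 0.2, 1.0]
opening: 0.0851
grasp_force: 0.0
```

arm_command --pt "0 0 0.02 0" --pt "0 0 0.04 0" --pt "0 0 0.07 0" --pt "0 0 0.1 0" --pt "0 0 0.12 0"

```text
time: 30.5
ee_pos: [0.4392, -0.1805, 0.1215]
tcp_rot: [179.8, 0.1, -89.8]
wrist_force: [-0.6, 0.2, 0.6]
opening: 0.085
grasp_force: 0.0
```

```bash
python3 - <<'E'
from h import *
st(); C=tins()
cv2.imwrite('pics/s3.png',cv2.resize(C['side']['color'][180:340,180:400],None,fx=3,fy=3,interpolation=2))
E
```

```text
t 30.5 q [ -22.3   -5.9  -12.8   83.3   -0.  -112.5] p [ 0.4392 -0.1805  0.1215] r [ 1.798e+02  1.000e-01 -8.980e+01] F [-0.6  0.2  0.6] T [ 0.   -0.02 -0.07] op 0.085 g 0.0
side [286.6 310.7] 0.8 z.03 [ 0.4247 -0.2285]
side [354.9 299.2] 0.59 z.03 [ 0.551  -0.3102]
```

View pics/s3.png

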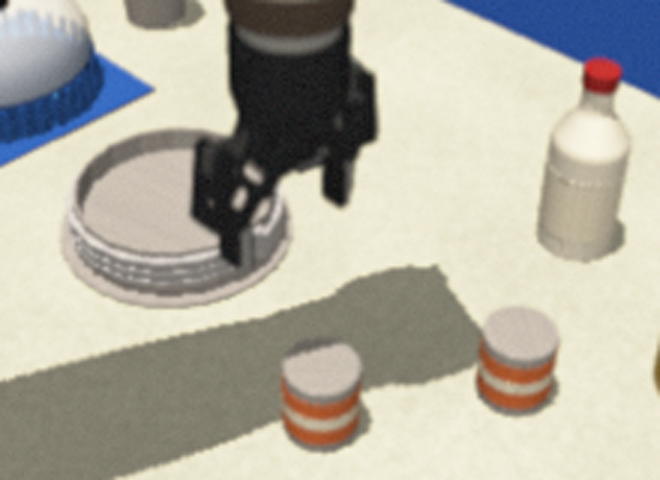

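The disturbance has just happened: the near tin now stands at about (287,311) in the side view, a few centimetres from under the gripper. I'll measure again with its top disc as a second cue.

```bash
python3 - <<'E'
from h import *
c=bot.camera('side')
print(atz(c,(287.2,302.8),.06),atz(c,(287.2,312),.03))
print([ (d['location'],d['confidence'],atz(c,d['location'],0)) for d in bot.mark_of('side','tin1')])
# orange mask extents per tin (old picture for check: 275/352)
for f,x0 in(('pics/side2.png',255),('now',265)):
    im=cv2.imread(f) if f!='now' else c['color']
    h=cv2.cvtColor(im,cv2.COLOR_BGR2HSV)[270:340,x0:x0+45];m=cv2.inRange(h,(3,120,90),(18,255,255))
    y,x=np.nonzero(m); print(f,x.min()+x0,x.max()+x0,y.min()+270,y.max()+270,atz(c,((x.min()+x.max())/2+x0,(y.min()+y.max())/2+270),.03))
E
```

```text
[ 0.42086836 -0.23314349  0.06      ] [ 0.42296944 -0.23182342  0.03      ]
[([286.6, 318.4], 0.88, array([ 0.42883808, -0.22511861,  0.        ])), ([353.9, 309.1], 0.86, array([ 0.55113621, -0.31169501,  0.        ]))]
pics/side2.png 264 286 294 311 [ 0.42384092 -0.19519885  0.03      ]
now 274 298 308 327 [ 0.41058031 -0.24033849  0.03      ]
```

arm_command --pt "0.012 0.004 0 0" --pt "0.024 0.008 0 0" --pt "0.036 0.012 0 0" --pt "0.0485 0.015 0 0" --pt "0.0485 0.015 0 0"

```text
time: 31.3
ee_pos: [0.4253, -0.2313, 0.1252]
tcp_rot: [-180.0, -0.0, -89.9]
wrist_force: [-0.5, 0.2, -0.0]
opening: 0.0848
grasp_force: 0.0
```

arm_command --pt "0 0 0.01 0" --pt "0 0 0.02 0" --pt "0 0 0.025 0" --pt "0 0 0.03 0" --pt "0 0 0.03 0"

```text
time: 31.8
ee_pos: [0.4255, -0.2291, 0.0943]
tcp_rot: [179.9, 0.0, -89.8]
wrist_force: [-0.1, -0.4, -0.0]
opening: 0.0849
grasp_force: 0.0
```

```bash
python3 - <<'E'
from h import *
st(); C=tins()
cv2.imwrite('pics/s4.png',cv2.resize(C['side']['color'][200:350,200:400],None,fx=3,fy=3,interpolation=2))
E
```

```text
t 31.8 q [ -28.3   -4.6  -14.6   80.     0.  -118.5] p [ 0.4255 -0.2291  0.0943] r [179.9   0.  -89.8] F [-0.1 -0.4 -0. ] T [0.05 0.04 0.03] op 0.0849 g 0.0
side [287.8 310. ] 0.94 z.03 [ 0.4278 -0.2289]
side [356.6 300.3] 0.71 z.03 [ 0.5509 -0.3147]
top [343.7 164.1] 0.59 z.03 [ 0.7233 -0.2481]
```

View pics/s4.png

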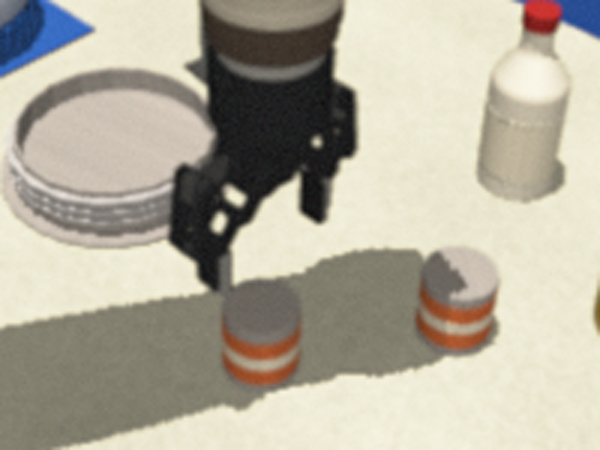

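The gripper hangs over the tin (top disc at (287,303), fingertips straddling it). I'll descend and grip.

arm_command --pt "0 0 0.015 0" --pt "0 0 0.03 0" --pt "0 0 0.045 0" --pt "0 0 0.06 0" --pt "0 0 0.067 0"

```text
time: 32.5
ee_pos: [0.4248, -0.229, 0.0258]
tcp_rot: [179.9, 0.1, -89.8]
wrist_force: [-0.2, 0.6, 0.4]
opening: 0.0848
grasp_force: 0.0
```

arm_command --pt "0 0 0 0" --pt "0 0 0 0" --pt "0 0 0 0" --pt "0 0 0 0" --pt "0 0 0 0" --hand 0.045 --grip_force 40

```text
time: 33.0
ee_pos: [0.4262, -0.2298, 0.0289]
tcp_rot: [-179.9, -0.0, -89.8]
wrist_force: [-1.0, -0.2, 4.1]
opening: 0.0531
grasp_force: 42.9
```

```bash
python3 -c "
from h import *
st()"
```

```text
t 33.0 q [ -28.3   -3.   -20.5   72.5   -0.  -118.5] p [ 0.4262 -0.2298  0.0289] r [-179.9   -0.   -89.8] F [-1.  -0.2  4.1] T [ 0.    0.38 -0.  ] op 0.0531 g 42.9
```

arm_command --pt "0 0 -0.01 0" --pt "0 0 -0.03 0" --pt "0 0 -0.05 0" --pt "0 0 -0.075 0" --pt "0 0 -0.1 0" --grip_force 60

```text
time: 33.5
ee_pos: [0.4255, -0.2293, 0.1293]
tcp_rot: [180.0, 0.0, -89.8]
wrist_force: [1.0, -0.3, -2.5]
opening: 0.0528
grasp_force: 63.3
```

arm_command --pt "-0.015 -0.005 0 0" --pt "-0.035 -0.011 0 0" --pt "-0.06 -0.019 0 0" --pt "-0.085 -0.027 0 0" --pt "-0.11 -0.035 0 0"

```text
time: 34.0
ee_pos: [0.4605, -0.1184, 0.1285]
tcp_rot: [-180.0, 0.0, -89.8]
wrist_force: [0.3, -0.4, -3.3]
opening: 0.0523
grasp_force: 63.5
```

arm_command --pt "-0.025 -0.008 0 0" --pt "-0.05 -0.016 0 0" --pt "-0.07 -0.022 0 0" --pt "-0.085 -0.027 0 0" --pt "-0.091 -0.028 0 0"

```text
time: 34.5
ee_pos: [0.4883, -0.0271, 0.1284]
tcp_rot: [180.0, 0.0, -89.7]
wrist_force: [0.0, -1.4, -2.3]
opening: 0.0524
grasp_force: 63.5
```

```bash
python3 -c "
from h import *
st();tins()"
```

```text
t 34.5 q [ -3.2  -4.2 -10.5  83.7   0.  -93.5] p [ 0.4883 -0.0271  0.1284] r [180.    0.  -89.7] F [ 0.  -1.4 -2.3] T [-0.03 -0.03 -0.01] op 0.0524 g 63.5
side [248.1 219.2] 0.75 z.03 [0.5876 0.0746]
side [425.4 306.8] 0.73 z.03 [ 0.6377 -0.4322]
top [363.2 226.8] 0.85 z.03 [ 0.5392 -0.3004]
```

arm_command --pt "0 0 0.02 0" --pt "0 0 0.04 0" --pt "0 0 0.055 0" --pt "0 0 0.068 0" --pt "0 0 0.074 0"

```text
time: 35.2
ee_pos: [0.4875, -0.0287, 0.053]
tcp_rot: [179.9, 0.0, -89.8]
wrist_force: [0.0, -0.3, -2.7]
opening: 0.0528
grasp_force: 63.5
```

arm_command --pt "0 0 0.0007 0" --pt "0 0 0.0014 0" --pt "0 0 0.002 0" --pt "0 0 0.003 0" --pt "0 0 0.003 0"

```text
time: 35.7
ee_pos: [0.4883, -0.0283, 0.0514]
tcp_rot: [-180.0, 0.0, -89.8]
wrist_force: [0.4, -0.1, -2.7]
opening: 0.0525
grasp_force: 63.5
```

```bash
python3 -c "
from h import *
st()"
```

```text
t 35.7 q [ -3.3  -3.  -17.9  75.    0.  -93.5] p [ 0.4883 -0.0283  0.0514] r [-180.     0.   -89.8] F [ 0.4 -0.1 -2.7] T [ 0.02  0.06 -0.01] op 0.0525 g 63.5
```

arm_command --pt "0 0 0.0005 0" --pt "0 0 0.001 0" --pt "0 0 0.0015 0" --pt "0 0 0.0015 0" --pt "0 0 0.0015 0"

```text
time: 36.2
ee_pos: [0.4883, -0.0283, 0.051]
tcp_rot: [-179.9, -0.0, -89.8]
wrist_force: [-4.7, 0.7, 9.6]
opening: 0.0525
grasp_force: 64.9
```

```bash
python3 -c "
from h import *
st()"
```

```text
t 36.2 q [ -3.3  -3.  -18.   75.    0.  -93.5] p [ 0.4883 -0.0283  0.051 ] r [-179.9   -0.   -89.8] F [-4.7  0.7  9.6] T [0.09 1.14 0.01] op 0.0525 g 64.9
```

arm_command --pt "0 0 -0.001 0" --pt "0 0 -0.001 0" --pt "0 0 -0.001 0" --pt "0 0 -0.001 0" --pt "0 0 -0.001 0" --hand 0.08

```text
time: 36.7
ee_pos: [0.4881, -0.0283, 0.0506]
tcp_rot: [180.0, -0.0, -89.8]
wrist_force: [0.2, -0.3, -1.1]
opening: 0.08
grasp_force: 0.0
```

arm_command --pt "0 0 -0.02 0" --pt "0 0 -0.04 0" --pt "0 0 -0.06 0" --pt "0 0 -0.08 0" --pt "0 0 -0.1 0"

```text
time: 37.2
ee_pos: [0.4881, -0.0283, 0.1515]
tcp_rot: [180.0, -0.0, -89.8]
wrist_force: [0.5, 0.5, -0.6]
opening: 0.0799
grasp_force: 0.0
```

arm_command --pt "0.03 -0.0055 0 0" --pt "0.06 -0.011 0 0" --pt "0.095 -0.018 0 0" --pt "0.13 -0.025 0 0" --pt "0.15 -0.029 0 0"

```text
time: 37.7
ee_pos: [0.5178, -0.1805, 0.1504]
tcp_rot: [180.0, -0.0, -89.9]
wrist_force: [0.3, -0.5, 0.9]
opening: 0.0796
grasp_force: 0.0
```

```bash
python3 - <<'E'
from h import *
st(); C=tins()
cv2.imwrite('pics/s5.png',cv2.resize(np.vstack([C['side']['color'][180:350,180:450],C['top']['color'][150:300,180:450]]),None,fx=1.8,fy=1.8,interpolation=2))
E
```

```text
t 37.7 q [-1.920e+01  3.900e+00 -1.000e-01  8.610e+01 -0.000e+00 -1.093e+02] p [ 0.5178 -0.1805  0.1504] r [180.   -0.  -89.9] F [ 0.3 -0.5  0.9] T [-0.03  0.01 -0.05] op 0.0796 g 0.0
side [247.5 243.7] 0.98 z.03 [ 0.5151 -0.0048]
side [354.5 300.6] 0.77 z.03 [ 0.547 -0.312]
top [268.2 243.8] 0.7 z.03 [ 0.4887 -0.0305]
```

View pics/s5.png

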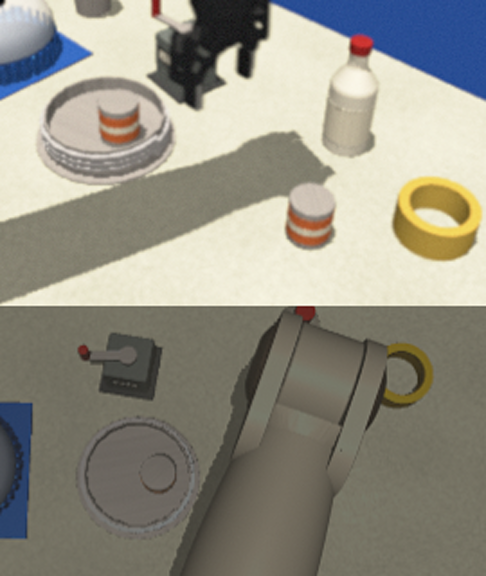

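Tin 1 stands in the pan, at about (247,244) in the side view. Tin 2 is still at (354,301), so I'll fetch it.

arm_command --pt "0.03 -0.006 0 0" --pt "0.06 -0.012 0 0" --pt "0.095 -0.019 0 0" --pt "0.12 -0.024 0 0" --pt "0.131 -0.026 0 0" --hand 0.085

```text
time: 38.4
ee_pos: [0.5443, -0.3098, 0.1504]
tcp_rot: [180.0, 0.0, -89.8]
wrist_force: [-0.2, -0.1, 0.2]
opening: 0.0848
grasp_force: 0.0
```

arm_command --pt "0 0 0.01 0" --pt "0 0 0.03 0" --pt "0 0 0.05 0" --pt "0 0 0.055 0" --pt "0 0 0.055 0"

```text
time: 38.9
ee_pos: [0.5435, -0.3076, 0.0949]
tcp_rot: [179.9, 0.1, -89.7]
wrist_force: [0.5, 0.3, -0.3]
opening: 0.085
grasp_force: 0.0
```

```bash
python3 - <<'E'
from h import *
st(); C=tins()
cv2.imwrite('pics/s6.png',cv2.resize(C['side']['color'][200:350,270:470],None,fx=3,fy=3,interpolation=2))
E
```

```text
t 38.9 q [ -29.5   14.8    6.1   81.5    0.  -119.8] p [ 0.5435 -0.3076  0.0949] r [ 1.799e+02  1.000e-01 -8.970e+01] F [ 0.5  0.3 -0.3] T [-0.05  0.02 -0.02] op 0.085 g 0.0
side [354.2 299.7] 0.87 z.03 [ 0.5487 -0.31  ]
side [247.  245.9] 0.78 z.03 [ 0.5084 -0.0105]
side [178.2 196.1] 0.61 z.03 [0.5183 0.3138]
top [269.1 244.6] 0.78 z.03 [ 0.4865 -0.0331]
```

View pics/s6.png

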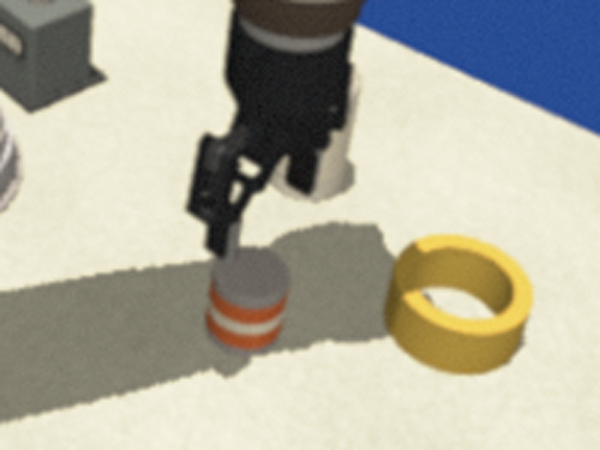

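The gripper is over tin 2 (top disc at about (353,291)), clear of the bottle and the tape. I'll descend, grip and lift.

arm_command --pt "0 0 0.015 0" --pt "0 0 0.03 0" --pt "0 0 0.045 0" --pt "0 0 0.06 0" --pt "0 0 0.067 0"

```text
time: 39.6
ee_pos: [0.543, -0.3086, 0.0259]
tcp_rot: [179.8, 0.1, -89.8]
wrist_force: [0.1, 0.8, -1.2]
opening: 0.0851
grasp_force: 0.0
```

arm_command --pt "0 0 0 0" --pt "0 0 0 0" --pt "0 0 0 0" --pt "0 0 0 0" --pt "0 0 0 0" --hand 0.045 --grip_force 60

```text
time: 40.1
ee_pos: [0.5445, -0.3094, 0.0296]
tcp_rot: [-179.9, -0.0, -89.8]
wrist_force: [-0.9, -0.7, 3.5]
opening: 0.0522
grasp_force: 63.6
```

arm_command --pt "0 0 -0.01 0" --pt "0 0 -0.03 0" --pt "0 0 -0.05 0" --pt "0 0 -0.075 0" --pt "0 0 -0.1 0"

```text
time: 40.6
ee_pos: [0.5437, -0.3089, 0.1298]
tcp_rot: [180.0, 0.0, -89.8]
wrist_force: [-0.5, -0.3, -1.6]
opening: 0.0529
grasp_force: 63.3
```

```bash
python3 -c "
from h import *
st();print(shift((.4893,.0407,.13),-90))"
```

```text
t 40.6 q [ -29.6   14.6    9.8   85.2    0.  -119.8] p [ 0.5437 -0.3089  0.1298] r [180.    0.  -89.8] F [-0.5 -0.3 -1.6] T [-0.03 -0.05  0.02] op 0.0529 g 63.3
(array([-3.498e-01,  5.330e-02, -1.000e-04]), np.float64(0.003))
```

arm_command --pt "-0.013 0.002 -0.008 0" --pt "-0.033 0.005 -0.016 0" --pt "-0.06 0.009 -0.024 0" --pt "-0.09 0.0135 -0.03 0" --pt "-0.12 0.0183 -0.03 0"

```text
time: 41.1
ee_pos: [0.5245, -0.1867, 0.1586]
tcp_rot: [180.0, 0.0, -89.8]
wrist_force: [-0.6, 0.6, -2.2]
opening: 0.0529
grasp_force: 63.4
```

arm_command --pt "-0.026 0.004 0 0" --pt "-0.052 0.008 0 0" --pt "-0.078 0.012 0 0" --pt "-0.104 0.016 0 0" --pt "-0.13 0.02 0 0"

```text
time: 41.6
ee_pos: [0.5033, -0.0569, 0.1576]
tcp_rot: [179.9, 0.0, -89.8]
wrist_force: [0.4, -0.4, -2.7]
opening: 0.0523
grasp_force: 63.4
```

arm_command --pt "-0.026 0.004 0 0" --pt "-0.052 0.008 0 0" --pt "-0.075 0.0115 0 0" --pt "-0.093 0.014 0 0" --pt "-0.1 0.015 0 0"

```text
time: 42.1
ee_pos: [0.488, 0.0429, 0.1578]
tcp_rot: [179.9, 0.0, -89.7]
wrist_force: [1.1, -0.5, -2.0]
opening: 0.0523
grasp_force: 63.4
```

```bash
python3 -c "
from h import *
st();tins()"
```

```text
t 42.1 q [  5.   -4.   -7.1  87.    0.  -85.3] p [0.488  0.0429 0.1578] r [179.9   0.  -89.7] F [ 1.1 -0.5 -2. ] T [-0.06 -0.04 -0.01] op 0.0523 g 63.4
side [227.2 198.9] 0.69 z.03 [0.6132 0.1966]
side [247.  241.3] 0.56 z.03 [0.5207 0.0034]
top [268.9 241.8] 0.59 z.03 [ 0.4944 -0.0325]
```

arm_command --pt "0 0 0.025 0" --pt "0 0 0.05 0" --pt "0 0 0.075 0" --pt "0 0 0.095 0" --pt "0 0 0.1035 0"

```text
time: 42.8
ee_pos: [0.4885, 0.0398, 0.053]
tcp_rot: [179.8, -0.0, -89.9]
wrist_force: [-1.1, 0.6, -2.4]
opening: 0.0524
grasp_force: 63.4
```

arm_command --pt "0 0 0.0007 0" --pt "0 0 0.0014 0" --pt "0 0 0.002 0" --pt "0 0 0.003 0" --pt "0 0 0.003 0"

```text
time: 43.3
ee_pos: [0.4898, 0.0407, 0.0526]
tcp_rot: [-180.0, 0.0, -89.8]
wrist_force: [0.2, 0.1, -2.6]
opening: 0.0524
grasp_force: 63.4
```

```bash
python3 -c "
from h import *
st()"
```

```text
t 43.3 q [  4.8  -2.7 -17.5  75.1   0.  -85.4] p [0.4898 0.0407 0.0526] r [-180.     0.   -89.8] F [ 0.2  0.1 -2.6] T [0.04 0.01 0.02] op 0.0524 g 63.4
```

arm_command --pt "0 0 0.0005 0" --pt "0 0 0.001 0" --pt "0 0 0.0015 0" --pt "0 0 0.0015 0" --pt "0 0 0.0015 0"

```text
time: 43.8
ee_pos: [0.4897, 0.0407, 0.0516]
tcp_rot: [-180.0, 0.0, -89.8]
wrist_force: [-2.0, -0.6, 6.6]
opening: 0.0524
grasp_force: 64.3
```

```bash
python3 -c "
from h import *
st()"
```

```text
t 43.8 q [  4.8  -2.7 -17.6  75.    0.  -85.4] p [0.4897 0.0407 0.0516] r [-180.     0.   -89.8] F [-2.  -0.6  6.6] T [-0.02  0.71  0.02] op 0.0524 g 64.3
```

arm_command --pt "0 0 -0.0005 0" --pt "0 0 -0.0005 0" --pt "0 0 -0.0005 0" --pt "0 0 -0.0005 0" --pt "0 0 -0.0005 0" --hand 0.08

```text
time: 44.3
ee_pos: [0.4896, 0.0407, 0.0511]
tcp_rot: [180.0, -0.0, -89.8]
wrist_force: [-0.3, -0.6, -1.0]
opening: 0.0799
grasp_force: 0.0
```

arm_command --pt "0 0 -0.025 0" --pt "0 0 -0.05 0" --pt "0 0 -0.08 0" --pt "0 0 -0.11 0" --pt "0 0 -0.14 0"

```text
time: 44.8
ee_pos: [0.4894, 0.0407, 0.1924]
tcp_rot: [-180.0, 0.0, -89.8]
wrist_force: [0.4, -0.8, -0.3]
opening: 0.0799
grasp_force: 0.0
```

arm_command --pt "0 0.035 0 0" --pt "0 0.07 0 0" --pt "0 0.1 0 0" --pt "0 0.13 0 0" --pt "0 0.15 0 0"

```text
time: 45.3
ee_pos: [0.338, 0.0401, 0.1913]
tcp_rot: [-180.0, 0.0, -89.8]
wrist_force: [0.6, -0.5, -0.7]
opening: 0.0802
grasp_force: 0.0
```

```bash
python3 - <<'E'
from h import *
st(); C=tins()
cv2.imwrite('pics/s7.png',np.vstack([cv2.resize(C['side']['color'][150:310,120:450],(620,300)),cv2.resize(C['top']['color'][130:300,100:440],(600,300))[:, :].copy() if 0 else cv2.resize(C['top']['color'][130:300,100:440],(620,300))]))
r={}
for n in C:
    im=C[n]['color'];h=cv2.cvtColor(im,cv2.COLOR_BGR2HSV)
    x0,x1,y0,y1={'side':(255,280,170,195),'top':(210,240,160,195)}[n]
    m=cv2.inRange(h,(0,130,60),(8,255,255))|cv2.inRange(h,(172,130,60),(180,255,255))
    y,x=np.nonzero(m[y0:y1,x0:x1]); print(n,x.min()+x0,x.max()+x0,y.min()+y0,y.max()+y0,x.mean()+x0,y.mean()+y0)
    for t in('lever_grip','lever_pivot'):
        d=bot.mark_of(n,t); 
        if d: r.setdefault(t,[]).append((n,np.round(d[0]['location'],1),atz(C[n],d[0]['location'],.116 if t=='lever_grip' else .086).round(4)))
print(r)
E
```

```text
t 45.3 q [  6.8 -24.5 -19.8  94.6   0.  -83.4] p [0.338  0.0401 0.1913] r [-180.     0.   -89.8] F [ 0.6 -0.5 -0.7] T [ 0.05  0.03 -0.04] op 0.0802 g 0.0
side [248.5 243.7] 0.86 z.03 [ 0.5169 -0.0065]
side [227.8 232.9] 0.71 z.03 [0.5085 0.0654]
top [238.2 242.9] 0.88 z.03 [0.4906 0.0541]
top [268.1 242.7] 0.64 z.03 [ 0.4918 -0.0302]
side 265 268 176 188 266.0769230769231 181.4102564102564
top 224 228 172 176 226.0 174.0
{'lever_grip': [('side', array([267.9, 177.1]), array([0.6837, 0.0948, 0.116 ])), ('top', array([224.1, 178. ]), array([0.6568, 0.0891, 0.116 ]))], 'lever_pivot': [('side', array([281.3, 197.2]), array([0.669 , 0.0276, 0.086 ])), ('top', array([253.4, 174.9]), array([0.6739, 0.0116, 0.086 ]))]}
```

View pics/s7.png

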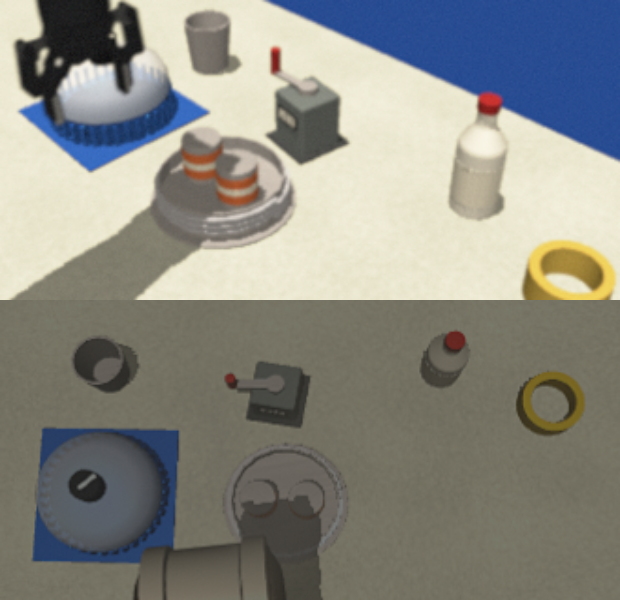

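Both tins stand upright in the pan and the dome is on the mat. The red post is at (266,182) in the side view and (226,174) in the top view. I'll triangulate it.

```bash
python3 - <<'E'
from h import *
C={n:bot.camera(n) for n in('side','top')}
print(tri([ray(C['side'],(266.4,182)),ray(C['top'],(226,174))]),atz(C['side'],(266.4,182),.111),atz(C['top'],(226,174),.122),atz(C['side'],(266.4,176),.127))
L={'lever_grip':[], 'lever_pivot':[]}
for k in range(4):
    if k: C={n:bot.camera(n) for n in('side','top')}
    for t in L:
        a=[bot.mark_of(n,t) for n in('side','top')]
        if all(a): L[t].append(np.r_[tri([ray(C[n],m[0]['location']) for n,m in zip(('side','top'),a)])[0],atz(C['top'],a[1][0]['location'],.116 if 'g' in t else .086)[:2]])
for t in L: print(t,np.round(L[t],4))
E
```

```text
(array([0.66917918, 0.08519213, 0.11006971]), np.float64(0.00041987490118421876)) [0.66767073 0.08419646 0.111     ] [0.66637221 0.08363173 0.122     ] [0.6714183  0.08781994 0.127     ]
lever_grip [[0.6569 0.0827 0.1212 0.6535 0.0869]
 [0.6594 0.0854 0.1249 0.6565 0.0905]
 [0.6674 0.089  0.111  0.6615 0.092 ]
 [0.6588 0.0811 0.1302 0.6582 0.0859]]
lever_pivot [[ 0.6674  0.0169  0.0857  0.6696  0.0151]
 [ 0.6641  0.0141  0.0916  0.663   0.0164]
 [ 0.6684  0.0174  0.0943  0.6765  0.0133]
 [ 0.5801 -0.1664  0.235   0.6901 -0.2351]]
```

arm_command --pt "-0.004 -0.033 0 0" --pt "-0.009 -0.066 0 0" --pt "-0.013 -0.099 0 0" --pt "-0.018 -0.132 0 0" --pt "-0.0225 -0.165 0 0" --hand 0.05 --grip_force 20

```text
time: 47.4
ee_pos: [0.5059, 0.0635, 0.1909]
tcp_rot: [180.0, -0.0, -89.8]
wrist_force: [0.2, -0.2, 0.6]
opening: 0.05
grasp_force: 0.0
```

arm_command --pt "-0.004 -0.033 0 0" --pt "-0.009 -0.066 0 0" --pt "-0.013 -0.099 0 0" --pt "-0.018 -0.132 0 0" --pt "-0.0225 -0.164 0 0"

```text
time: 47.9
ee_pos: [0.6698, 0.0865, 0.1907]
tcp_rot: [180.0, -0.0, -89.8]
wrist_force: [0.7, -0.8, 1.4]
opening: 0.05
grasp_force: 0.0
```

arm_command --pt "0 0 0.015 0" --pt "0 0 0.03 0" --pt "0 0 0.05 0" --pt "0 0 0.05 0" --pt "0 0 0.05 0"

```text
time: 48.4
ee_pos: [0.6682, 0.0863, 0.1412]
tcp_rot: [180.0, -0.0, -89.8]
wrist_force: [0.2, 0.1, 0.8]
opening: 0.0499
grasp_force: 0.0
```

```bash
python3 - <<'E'
from h import *
st(); c=bot.camera('side')
cv2.imwrite('pics/s8.png',cv2.resize(c['color'][120:240,200:340],None,fx=4,fy=4,interpolation=2))
E
```

```text
t 48.4 q [  7.4  21.6  19.8  88.3  -0.  -82.8] p [0.6682 0.0863 0.1412] r [180.   -0.  -89.8] F [0.2 0.1 0.8] T [-0.02  0.05 -0.06] op 0.0499 g 0.0
```

View pics/s8.png

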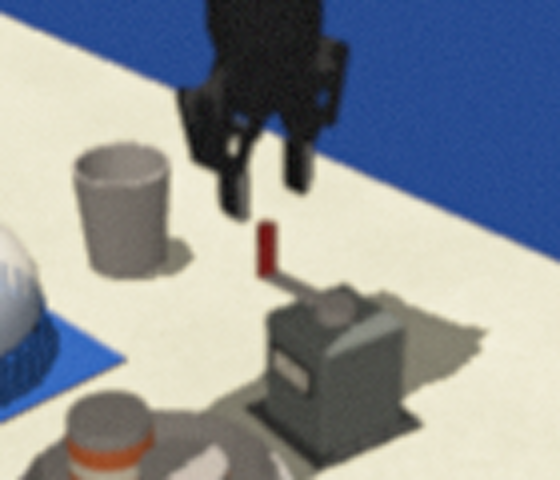

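The fingertips at crop (235,218) and (297,190) straddle the post top at (267,224). I'll go down around it and narrow the fingers.

arm_command --pt "0 0 0.01 0" --pt "0 0 0.02 0" --pt "0 0 0.03 0" --pt "0 0 0.036 0" --pt "0 0 0.036 0"

```text
time: 48.95
ee_pos: [0.6678, 0.0862, 0.1036]
tcp_rot: [179.9, -0.0, -89.8]
wrist_force: [-0.7, -0.1, 0.3]
opening: 0.0498
grasp_force: 0.0
```

arm_command --pt "0 0 0 0" --pt "0 0 0 0" --pt "0 0 0 0" --pt "0 0 0 0" --pt "0 0 0 0" --hand 0.03

```text
time: 49.45
ee_pos: [0.6685, 0.0863, 0.1054]
tcp_rot: [-180.0, 0.0, -89.8]
wrist_force: [0.0, 0.0, 0.1]
opening: 0.0297
grasp_force: 0.0
```

```bash
python3 - <<'E'
from h import *
st()
c0=np.array([.667,.020]);p0=bot.get_obs()['ee_pos'][:2]
a0=np.pi/2; 
for a in np.linspace(0,1.4,29)[1:]:
    d=.065*np.array([np.cos(a0+a)-np.cos(a0),np.sin(a0+a)-np.sin(a0)]); print(a.round(3),'tool',[-d[1].round(4),-d[0].round(4)],end='; ')
E
```

```text
t 49.45 q [  7.4  21.5  15.8  84.2  -0.  -82.8] p [0.6685 0.0863 0.1054] r [-180.     0.   -89.8] F [0.  0.  0.1] T [-0.02  0.01 -0.04] op 0.0297 g 0.0
0.05 tool [np.float64(0.0001), np.float64(0.0032)]; 0.1 tool [np.float64(0.0003), np.float64(0.0065)]; 0.15 tool [np.float64(0.0007), np.float64(0.0097)]; 0.2 tool [np.float64(0.0013), np.float64(0.0129)]; 0.25 tool [np.float64(0.002), np.float64(0.0161)]; 0.3 tool [np.float64(0.0029), np.float64(0.0192)]; 0.35 tool [np.float64(0.0039), np.float64(0.0223)]; 0.4 tool [np.float64(0.0051), np.float64(0.0253)]; 0.45 tool [np.float64(0.0065), np.float64(0.0283)]; 0.5 tool [np.float64(0.008), np.float64(0.0312)]; 0.55 tool [np.float64(0.0096), np.float64(0.034)]; 0.6 tool [np.float64(0.0114), np.float64(0.0367)]; 0.65 tool [np.float64(0.0133), np.float64(0.0393)]; 0.7 tool [np.float64(0.0153), np.float64(0.0419)]; 0.75 tool [np.float64(0.0174), np.float64(0.0443)]; 0.8 tool [np.float64(0.0197), np.float64(0.0466)]; 0.85 tool [np.float64(0.0221), np.float64(0.0488)]; 0.9 tool [np.float64(0.0246), np.float64(0.0509)]; 0.95 tool [np.float64(0.0272), np.float64(0.0529)]; 1.0 tool [np.float64(0.0299), np.float64(0.0547)]; 1.05 tool [np.float64(0.0327), np.float64(0.0564)]; 1.1 tool [np.float64(0.0355), np.float64(0.0579)]; 1.15 tool [np.float64(0.0384), np.float64(0.0593)]; 1.2 tool [np.float64(0.0414), np.float64(0.0606)]; 1.25 tool [np.float64(0.0445), np.float64(0.0617)]; 1.3 tool [np.float64(0.0476), np.float64(0.0626)]; 1.35 tool [np.float64(0.0508), np.float64(0.0634)]; 1.4 tool [np.float64(0.054), np.float64(0.0641)];
```

arm_command --pt "0.0003 0.0065 0 -0.1" --pt "0.0013 0.0129 0 -0.2" --pt "0.0029 0.0192 0 -0.3" --pt "0.0051 0.0253 0 -0.4" --pt "0.008 0.0312 0 -0.5"

```text
time: 49.95
ee_pos: [0.6372, 0.0785, 0.1053]
tcp_rot: [-180.0, 0.0, -60.9]
wrist_force: [1.1, 2.2, 0.0]
opening: 0.03
grasp_force: 0.9
```

arm_command --pt "0.0003 0.0065 0 -0.1" --pt "0.0013 0.0129 0 -0.2" --pt "0.0029 0.0192 0 -0.3" --pt "0.0051 0.0253 0 -0.4" --pt "0.008 0.0312 0 -0.5"

```text
time: 50.45
ee_pos: [0.6135, 0.0567, 0.1053]
tcp_rot: [-179.9, 0.0, -32.2]
wrist_force: [-0.2, 3.8, 0.5]
opening: 0.0301
grasp_force: 1.4
```

arm_command --pt "0.0001 0.0032 0 -0.05" --pt "0.0003 0.0065 0 -0.1" --pt "0.0007 0.0097 0 -0.15" --pt "0.0013 0.0129 0 -0.2" --pt "0.0013 0.0129 0 -0.2"

```text
time: 50.95
ee_pos: [0.6077, 0.0449, 0.1053]
tcp_rot: [-180.0, 0.0, -21.0]
wrist_force: [-1.3, 3.3, 0.2]
opening: 0.0298
grasp_force: 1.4
```

```bash
python3 - <<'E'
from h import *
st(); c=bot.camera('side')
cv2.imwrite('pics/s9.png',cv2.resize(c['color'][120:240,200:340],None,fx=4,fy=4,interpolation=2))
E
```

```text
t 50.95 q [ 4.200e+00  1.250e+01  4.500e+00  8.210e+01  1.000e-01 -1.548e+02] p [0.6077 0.0449 0.1053] r [-180.    0.  -21.] F [-1.3  3.3  0.2] T [0.67 0.21 0.02] op 0.0298 g 1.4
```

View pics/s9.png

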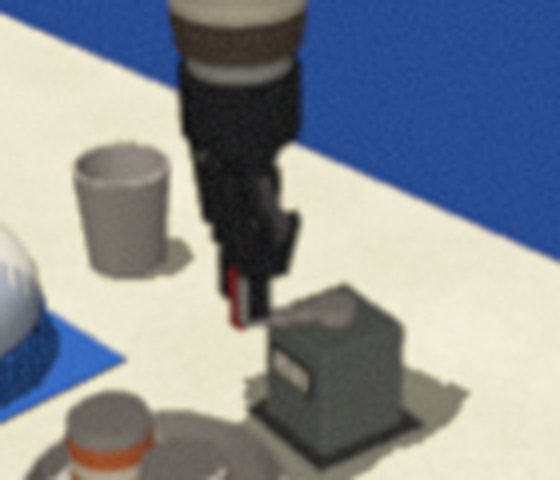

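The lever has swung and its post is between the fingers at (237,295), but the force is still only the spring's. I'll go on to the stop.

arm_command --pt "0.0001 0.0016 0 -0.025" --pt "0.0001 0.0032 0 -0.05" --pt "0.0002 0.0049 0 -0.075" --pt "0.0003 0.0065 0 -0.1" --pt "0.0003 0.0065 0 -0.1"

```text
time: 51.5
ee_pos: [0.6058, 0.0382, 0.1052]
tcp_rot: [180.0, 0.0, -15.3]
wrist_force: [-2.6, 3.2, 1.0]
opening: 0.03
grasp_force: 1.5
```

arm_command --pt "0.0001 0.0008 0 0" --pt "0.0001 0.0016 0 0" --pt "0.0001 0.002 0 0" --pt "0.0001 0.002 0 0" --pt "0.0001 0.002 0 0"

```text
time: 52.0
ee_pos: [0.6055, 0.0364, 0.1052]
tcp_rot: [180.0, 0.0, -15.3]
wrist_force: [-1.5, 3.9, 0.5]
opening: 0.0298
grasp_force: 1.5
```

```bash
python3 -c "
from h import *
st()"
```

```text
t 52.0 q [   3.4   12.1    4.1   82.    -0.  -161.2] p [0.6055 0.0364 0.1052] r [180.    0.  -15.3] F [-1.5  3.9  0.5] T [ 0.69  0.33 -0.03] op 0.0298 g 1.5
```

arm_command --pt "0.0001 0.0008 0 0" --pt "0.0001 0.0016 0 0" --pt "0.0001 0.002 0 0" --pt "0.0001 0.002 0 0" --pt "0.0001 0.002 0 0"

```text
time: 52.5
ee_pos: [0.6051, 0.0349, 0.1051]
tcp_rot: [-180.0, 0.0, -15.3]
wrist_force: [-0.8, 5.6, 0.2]
opening: 0.0296
grasp_force: 2.8
```

arm_command --pt "0.0002 0.0008 0 0" --pt "0.0002 0.0016 0 0" --pt "0.0003 0.002 0 0" --pt "0.0003 0.002 0 0" --pt "0.0003 0.002 0 0"

```text
time: 53.0
ee_pos: [0.6048, 0.0341, 0.1051]
tcp_rot: [-179.8, 0.0, -15.2]
wrist_force: [-1.9, 12.1, -0.1]
opening: 0.0299
grasp_force: 5.9
```

```bash
python3 -c "
from h import *
st()"
```

```text
t 53.0 q [   3.1   11.9    3.9   82.     0.2 -161.6] p [0.6048 0.0341 0.1051] r [-179.8    0.   -15.2] F [-1.9 12.1 -0.1] T [2.47 0.28 0.07] op 0.0299 g 5.9
```

The lever is at its stop: the force rose to 12 N with no more travel. I'll lift the fingers off so it springs back freely.

arm_command --pt "0 -0.002 0 0" --pt "0 -0.002 -0.01 0" --pt "0 -0.002 -0.03 0" --pt "0 -0.002 -0.06 0" --pt "0 -0.002 -0.09 0"

```text
time: 53.5
ee_pos: [0.6053, 0.0336, 0.1965]
tcp_rot: [179.9, -0.0, -15.4]
wrist_force: [0.6, 0.4, 0.2]
opening: 0.0301
grasp_force: 0.0
```

arm_command --pt "-0.03 0 -0.01 0" --pt "-0.06 0 -0.02 0" --pt "-0.1 0 -0.03 0" --pt "-0.14 0 -0.03 0" --pt "-0.18 0 -0.03 0"

```text
time: 54.0
ee_pos: [0.4308, 0.0815, 0.226]
tcp_rot: [180.0, -0.1, -15.4]
wrist_force: [-0.3, 0.4, 0.2]
opening: 0.0295
grasp_force: 0.0
```

```bash
python3 - <<'E'
from h import *
st(); C=tins()
cv2.imwrite('pics/fin.png',np.vstack([cv2.resize(C['side']['color'][140:340,120:460],(510,300)),cv2.resize(C['top']['color'][130:330,100:440],(510,300))]))
E
```

```text
t 54.0 q [ 1.080e+01 -1.040e+01 -5.300e+00  9.500e+01 -1.000e-01 -1.539e+02] p [0.4308 0.0815 0.226 ] r [ 1.80e+02 -1.00e-01 -1.54e+01] F [-0.3  0.4  0.2] T [0.01 0.02 0.04] op 0.0295 g 0.0
side [230.  232.5] 0.79 z.03 [0.5137 0.0627]
top [270.2 242. ] 0.9 z.03 [ 0.4938 -0.0361]
top [240.  243.9] 0.64 z.03 [0.4878 0.049 ]
top [242.8 179.8] 0.41 z.03 [0.6737 0.0447]
```

View pics/fin.png

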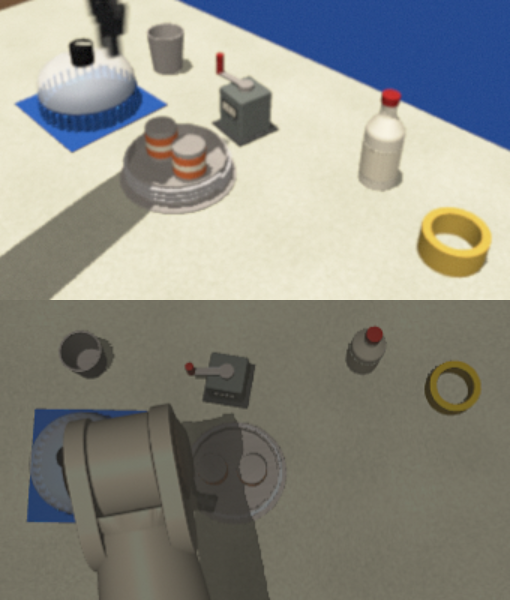

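The final view shows both tins upright in the pan, the dome on the mat, the lever back at rest, and the bottle, cup and tape unmoved. I'll hand it in.

```bash
python3 -c "
from h import *
print(bot.job_done())"
```

```text
the job is handed in; nothing more can be done
None
```

The job is handed in: the dome stands upright on the middle of the mat and is left off the pan, both tins found stand upright on the pan's floor, the lever was swung to its stop and sprang back, and the bottle, cup and tape were not touched.

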